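Build up two bearing-press stacks

ROBOT

A 6-joint arm with a two-finger parallel gripper is mounted at the origin on a cart in front of the work surface, level with it; the furniture and walls round the work are solid. World frame = base frame: x ahead of the robot, y to its left, z up, the work surface at z = 0. Lengths are in m, angles in rad, forces in N, time in s.
With the tool pointing down it reaches from about 0.25 to 0.725 m from the base axis. Payload 9.7 kg.
Tool frame: the origin (TCP) lies on the centre line of the jaws, within the pads' length; the fingertips stand 14 mm ahead of it and the grasp point (between the pads) lies 5 mm behind it; z points along the fingers, y is the line along which they close (so a half turn about z gives the same grasp; the last joint's range is limited). The gripper opens to 85 mm and grips with 20 to 120 N. Pads are 22 mm wide; open, the fingers measure 114 mm over their backs; the gripper's body (76 mm by 85 mm) begins 54 mm behind the grasp point. The pads swing forward as they close: fully open they stand 13 mm farther back than shut.
Start: joints at [-1.13, 0.087, 0.176, 1.66, 0, 1.571], TCP at [0.235, -0.497, 0.245] pointing down, gripper open.
Joint ranges: [-3.13, 3.13], [-0.85, 1.81], [-1.15, 1.24], [-2.2, 2.28], [-1.44, 1.52], [-3.14, 3.14]. Speed limits (rad/s): [2.22, 2.22, 2.57, 3.14, 3.14, 3.14].

INTERFACE

Orientations are given as [roll, pitch, yaw] about the fixed x, y, z axes, in that order (R = Rz(yaw) Ry(pitch) Rx(roll)).
In Python, from station import state, grab_frame, sign_off gives the robot as it stands.
- The arm moves only by the shell command python3 -m crank 'ROWS'. ROWS is a JSON object of lists of equal length, an entry for each row: "offset": the shift along the tool's x, y, z as a fraction of full scale, a list of three; "spin": the turn about the tool's z as a fraction of full scale; "jaw": the opening, from -1 (shut) to 1 (fully open). In form: {"offset": [[dx, dy, dz], ...], "spin": [spin, ...], "jaw": [jaw, ...]}. A call has 1 to 5 rows; each row is the pose to reach, as a shift and turn from the pose commanded when the call began, along the tool's axes at that moment; what a row does not reach only later rows make up. Full scale, the value 1, is 10 cm for a shift and 90 degrees for a turn. A row lasts 1/10 s, in which the tool goes at most 50 mm and 8.59 degrees, less where a joint would pass 70% of its speed; a pose out of reach is approached as far as the arm can. A call with a number of a shift or a turn outside -1 to 1 is refused whole. A call with a gripper value outside its range is refused whole. The fingers move at their own pace and stop on an object; the grip force is fixed at half the most. Time passes only in rows, so rows that repeat a pose let the fingers close. It gives the time, the measured TCP pose, the force, the opening and the grip force at its end, in the units of the state.
- state(): the state, without advancing time (a new reading comes with each control period).
- grab_frame(name): name is "scene" or "top" or "wrist"; returns a dict with "frame" (480x640x3 uint8, red, green, blue), "range_z" (480x640 float32, m along the optical axis (not along the pixel's ray), 0 where there is no reading), "fx", "fy", "cx", "cy" (pixels), "view" (4x4, takes a point from world to camera coordinates). Camera axes: x right, y up, looking along -z (the intrinsics and any distortion apply to the point x, -y, -z); pixel columns grow to the right and rows downward; lengths in m; the calibration is good to about 2 mm. A picture is of the moment at which its call begins.
- sign_off(): hands the job in; it is judged then, once.
The state is a dict: "t": time; "qpos": joint angles; "joint_vel": joint speeds; "joint_torque": joint torques, N m; "ee_pos": TCP position; "tool_rot": TCP orientation; "force": force on the tool from outside, world axes, zero at the start; "ft_torque": the same for the moment, N m; "finger_gap": opening from 0.0 (shut) to 1.0 (fully open); "gripper_force": force on a finger pad.
Only numpy, scipy, OpenCV 4.12 (cv2) and the standard library are available. Lean on these libraries where they do the work, as an engineer would, in place of code of your own. Each camera call takes 0.05 s, during which the arm holds its last target. There are 200 camera calls.

TASK

Set out the two press jobs. On the blue plate, centred on its bright disc, stack the brass ring, then the large bearing flat on the ring, then the guide bush flange down on the bearing; on the red plate, centred, lay the small bearing and put the hex nut flat on top of it. Keep every part the same way up as it lies now, each centred on the one below, and leave the tape measure, the pliers and the oil bottle where they are.

Things in the scene. Friction and masses are not known exactly. Their poses are not given: they have to be found in the camera images.
- blue_plate: fixed square press plate, painted blue, 110x110 mm, top at z = 0.012, with a bright turned disc (72 mm across, flush) marking its centre; origin at the centre of its underside on the bench, z up, x and y along its sides
- red_plate: fixed square press plate like the blue one, painted red, 110x110 mm, top at z = 0.012; origin at the centre of its underside, z up
- ring: loose plain brass support ring lying flat, 62 mm outside diameter, 36 mm bore, 24 mm high; origin at the centre of its underside, z up along its axis
- large_bearing: loose ball bearing lying flat, the larger of the two, 52 mm outside diameter, 14 mm high; origin at the centre of its underside, z up along its axis
- bush: loose cream-coloured (bronze) flanged guide bush, standing flange down, 45 mm high: flange 42 mm across and 10 mm high at the bottom, above it a neck 32 mm across to grip; origin at the centre of the flange's underside, z up along its axis
- small_bearing: loose ball bearing lying flat, the smaller of the two, 40 mm outside diameter, 14 mm high; origin at the centre of its underside, z up along its axis
- nut: loose grey hexagon nut lying flat, grips at about 34 mm at any angle, 16 mm high; origin at the centre of its underside, z up along its axis
- tape_measure: bystander, not to be moved: yellow and black tape measure, 58x74x35 mm; origin at the centre of its underside
- pliers: bystander, not to be moved: red-handled pliers, 171 mm long; origin at the centre of its underside
- oil_bottle: bystander, not to be moved: white and yellow oil bottle with red spout, 134 mm tall; origin at the centre of its underside
Things that resemble listed ones, but are neither listed nor needed, are in the scene too. What is shaped like the large_bearing but pink is not meant.

How it is judged:
By the outcome, as a careful person would: the job done as asked, in the order asked, and still so for the second after the job is handed in, with the robot touching nothing.
It also fails if it takes over 106 s, if anything falls off the work surface, if the arm or the gripper's body presses on something with over 40 N, if the wrist force passes 120 N, or if a joint passes its speed limit or range.

## Working session

There is one attempt and no reset: what is moved stays moved. The work goes in short steps, Python scripts to look and compute and a shell command to move; the robot and the scene stay as the last step left them, time stands still between calls to the robot, and variables do not carry over. Pictures are saved under pics/ and viewed, at most 14 in all, crops included, and the job is handed in when it is done.

```bash
mkdir -p pics; cat > h.py <<'E'
import numpy as np, cv2
from station import state, grab_frame
def save(f,name,crop=None,scale=1):
    im=f["frame"][:,:,::-1]
    if crop: im=im[crop[1]:crop[3],crop[0]:crop[2]]
    cv2.imwrite("pics/"+name,cv2.resize(im,None,fx=scale,fy=scale))
def cloud(f):
    z=f["range_z"]; v,u=np.mgrid[:480,:640]
    P=np.stack([(u-f["cx"])/f["fx"]*z,-(v-f["cy"])/f["fy"]*z,-z],-1)
    T=np.linalg.inv(f["view"]); W=P@T[:3,:3].T+T[:3,3]; W[z==0]=np.nan
    return W
E
python3 - <<'E'
from h import *
import pickle
s=state(); print({k:np.round(v,3).tolist() for k,v in s.items()})
for n in("top","scene"):
    f=grab_frame(n); save(f,n+".png"); pickle.dump(f,open(n+".pkl","wb")); print(f.keys(),f["view"].round(3).tolist(),f["fx"],f["cx"])
E
```

```text
{'t': 0.0, 'qpos': [-1.13, 0.087, 0.175, 1.66, -0.0, 1.571], 'joint_vel': [-0.001, 0.0, 0.0, 0.001, -0.001, -0.001], 'joint_torque': [0.001, -52.039, 46.48, 0.016, -0.0, 0.0], 'ee_pos': [0.235, -0.497, 0.245], 'tool_rot': [-3.14, 0.0, 0.441], 'force': [0.572, 1.18, -0.181], 'ft_torque': [-0.009, 0.013, 0.026], 'gripper_force': 0.0, 'finger_gap': 1.004}
dict_keys(['frame', 'range_z', 'fx', 'fy', 'cx', 'cy', 'view']) [[0.014, -1.0, 0.004, 0.024], [0.973, 0.014, 0.229, -0.508], [-0.229, 0.001, 0.973, -1.123], [0.0, 0.0, 0.0, 1.0]] 540.2001244169226 322.5920243109181
dict_keys(['frame', 'range_z', 'fx', 'fy', 'cx', 'cy', 'view']) [[0.433, -0.901, -0.02, -0.181], [0.46, 0.201, 0.865, -0.276], [-0.775, -0.383, 0.502, -0.83], [0.0, 0.0, 0.0, 1.0]] 559.4524672011677 319.49795253541026
```

View pics/top.png

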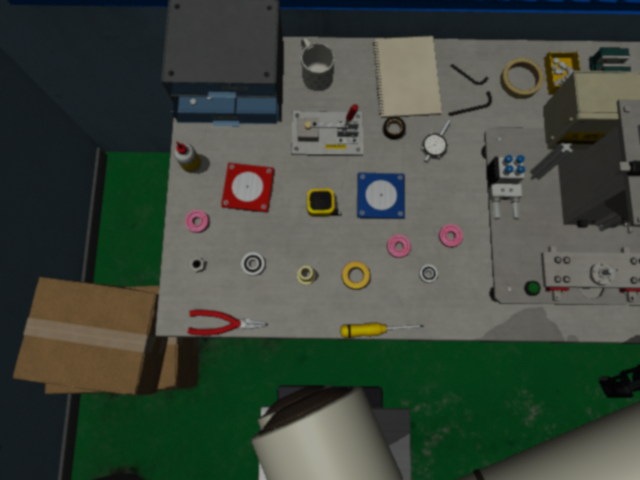

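View pics/scene.png

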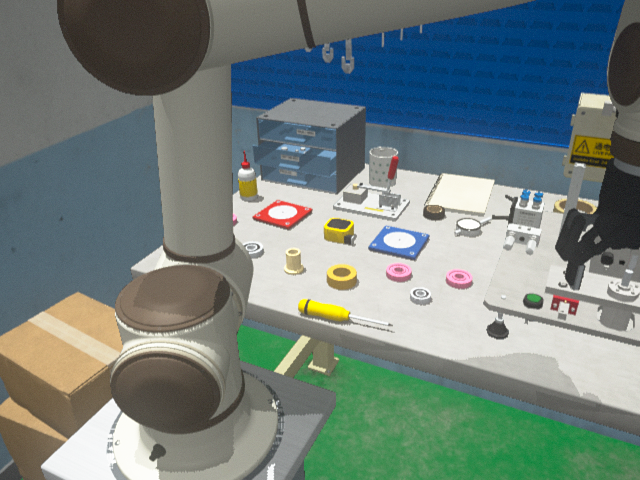

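The top picture shows these candidates:
- **Large bearing:** grey at (253,263). The pink ones at (197,221), (399,246) and (451,236) are rejected.
- **Small bearing:** grey at (429,273).
- **Ring:** brass at (356,275). The tape roll at (521,77) and the dark ring at (394,127) are rejected.
- **Bush:** cream at (306,274).
- **Nut:** at (198,265).
- **Plates:** red at (247,187), blue at (381,195).

Next I measure and take one close crop.

```bash
python3 - <<'E'
from h import *
import pickle
f=pickle.load(open("top.pkl","rb")); W=cloud(f); save(f,"crop.png",(170,200,470,300),2.6)
for n,(u,v),h,r in [("ring",(356,275),.024,20),("large",(253,263),.014,18),("bush",(306,274),.045,16),("small",(429,273),.014,15),("nut",(198,265),.016,12),("blue",(381,195),.012,32),("red",(247,187),.012,32)]:
    w=W[v-r:v+r,u-r:u+r].reshape(-1,3); m=abs(w[:,2]-h)<.005; p=w[m]
    c,sz,a=cv2.minAreaRect((p[:,:2]*1000).astype(np.float32))
    (ex,ey),er=cv2.minEnclosingCircle((p[:,:2]*1000).astype(np.float32))
    print(n,m.sum(),np.round(c,1),np.round(sz,1),round(a,1),"circ",round(ex,1),round(ey,1),round(er,1),"z",np.nanmedian(p[:,2]).round(4),"R",round(np.hypot(*c)))
E
```

```text
ring 384 [433.1 -43.5] [60.  60.6] 50.9 circ 433.0 -44.0 31.1 z 0.0228 R 435
large 313 [457.2 187.7] [51.5 50.4] 63.7 circ 457.3 187.9 26.2 z 0.0123 R 494
bush 83 [432.5  67. ] [29.4 28.4] 0.9 circ 433.1 67.9 15.7 z 0.0435 R 438
small 205 [ 440.9 -207.3] [37.5 39.9] 44.6 circ 441.1 -207.2 20.7 z 0.0125 R 487
nut 151 [453.8 313.7] [32.8 29.6] 46.9 circ 453.4 313.7 16.7 z 0.015 R 552
blue 2020 [ 614.6 -111.4] [127.2 128. ] 89.5 circ 613.5 -112.5 88.7 z 0.011 R 625
red 1975 [640.1 208.6] [109.9 123.2] 84.4 circ 638.8 207.0 75.2 z 0.0108 R 673
```

View pics/crop.png

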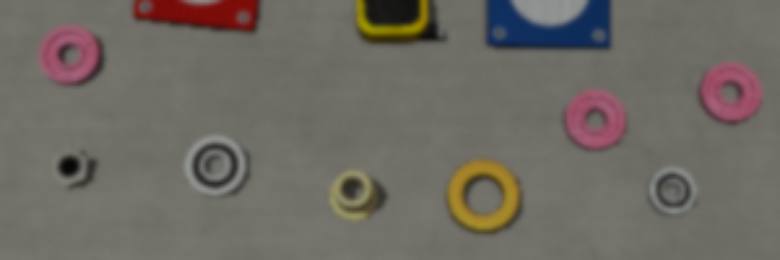

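All five choices match the listed sizes. Next are the plate discs, and a move to hover over the ring with yaw turned to 0, so that tool x = +X, tool y = −Y and tool z = −Z.

```bash
for i in 1; do :; done
python3 -m crank '{"offset":[[0,0,0],[0,0,0],[0,0,0],[0,0,0]],"spin":[0.09,0.18,0.27,0.281],"jaw":[1,1,1,1]}'
python3 -m crank '{"offset":[[0.2,-0.45,0],[0.4,-0.9,0],[0.4,-0.9,0]],"spin":[0,0,0],"jaw":[1,1,1]}'
python3 -m crank '{"offset":[[0.2,-0.45,0],[0.4,-0.9,0],[0.4,-0.9,0]],"spin":[0,0,0],"jaw":[1,1,1]}'
python3 -m crank '{"offset":[[0.2,-0.45,0],[0.4,-0.9,0],[0.4,-0.9,0]],"spin":[0,0,0],"jaw":[1,1,1]}'
python3 -m crank '{"offset":[[0.2,-0.45,0],[0.4,-0.9,0],[0.4,-0.9,0]],"spin":[0,0,0],"jaw":[1,1,1]}'
python3 -m crank '{"offset":[[0.2,-0.45,0.25],[0.4,-0.9,0.45],[0.4,-0.9,0.45],[0.4,-0.9,0.45]],"spin":[0,0,0,0],"jaw":[1,1,1,1]}'
cat >> h.py <<'E'
def disc(f,W,lo=-.005,hi=.03,box=None):
    "centre of white disc on a plate: bright unsaturated pixels near z=.012, largest blob in box of world xy"
    hsv=cv2.cvtColor(f["frame"],cv2.COLOR_RGB2HSV)
    x0,x1,y0,y1=box
    m=(hsv[...,1]<70)&(hsv[...,2]>120)&(W[...,2]>lo)&(W[...,2]<hi)&(W[...,0]>x0)&(W[...,0]<x1)&(W[...,1]>y0)&(W[...,1]<y1)
    n,l,st,_=cv2.connectedComponentsWithStats(m.astype(np.uint8)); i=1+np.argmax(st[1:,4])
    p=W[l==i]; c,sz,a=cv2.minAreaRect((p[:,:2]*1000).astype(np.float32))
    return np.round(c,1),np.round(sz,1),np.nanmedian(p[:,2]).round(4)
def part(W,c,h,r,tol=.004):
    "top-face fit near world xy c"
    m=(np.hypot(W[...,0]-c[0],W[...,1]-c[1])<r)&(abs(W[...,2]-h)<tol); p=W[m]
    cc,sz,a=cv2.minAreaRect((p[:,:2]*1000).astype(np.float32)); (ex,ey),er=cv2.minEnclosingCircle((p[:,:2]*1000).astype(np.float32))
    return m.sum(),np.round(cc,1),np.round(sz,1),"circ",np.round([ex,ey,er],1),"z",np.nanmedian(p[:,2]).round(4)
E
python3 - <<'E'
from h import *
import pickle
for n in("top","scene"):
    f=pickle.load(open(n+".pkl","rb")); W=cloud(f)
    print(n,disc(f,W,box=(.565,.665,-.16,-.06)),disc(f,W,box=(.59,.69,.155,.255)))
s=state(); print(s["t"],s["ee_pos"],s["tool_rot"])
f=grab_frame("wrist"); save(f,"w1.png"); W=cloud(f)
print(part(W,(.433,-.044),.024,.045))
f=grab_frame("top");W=cloud(f);print(disc(f,W,box=(.565,.665,-.16,-.06)))
E
```

```text
t: 0.5
ee_pos: [0.2346, -0.4973, 0.2449]
tool_rot: [-3.141, 0.0, -0.003]
force: [1.0, 0.1, 0.1]
finger_gap: 1.002
gripper_force: 0.0
t: 0.8
ee_pos: [0.2761, -0.4039, 0.2458]
tool_rot: [-3.141, -0.001, 0.006]
force: [-0.5, -1.3, 0.8]
finger_gap: 0.998
gripper_force: 0.0
t: 1.1
ee_pos: [0.3162, -0.3142, 0.2457]
tool_rot: [-3.141, -0.001, 0.007]
force: [0.6, -0.5, 0.4]
finger_gap: 0.996
gripper_force: 0.0
t: 1.4
ee_pos: [0.3564, -0.2243, 0.2455]
tool_rot: [-3.141, -0.001, 0.007]
force: [0.3, -0.5, 0.3]
finger_gap: 1.003
gripper_force: 0.0
t: 1.7
ee_pos: [0.3965, -0.1343, 0.2451]
tool_rot: [-3.141, -0.0, 0.007]
force: [0.4, 0.1, 0.4]
finger_gap: 0.996
gripper_force: 0.0
t: 2.1
ee_pos: [0.435, -0.0475, 0.1994]
tool_rot: [3.141, 0.002, 0.003]
force: [-0.4, 0.8, 0.8]
finger_gap: 0.998
gripper_force: 0.0
top (array([ 623. , -102.4]), array([67.9, 70.4]), np.float64(0.0109)) (array([639.9, 208.7]), array([69.5, 70.5]), np.float64(0.0108))
scene (array([ 626.6, -101.2]), array([74.6, 70. ]), np.float64(0.0111)) (array([644.6, 213.3]), array([73.9, 72.5]), np.float64(0.0109))
2.1 [ 0.43499175 -0.04746798  0.19943486] [3.14141602e+00 1.83257114e-03 3.08500209e-03]
(np.int64(2458), array([435.8, -43.2]), array([60.2, 60.9]), 'circ', array([435.3, -43.1,  30.9]), 'z', np.float64(0.0233))Traceback (most recent call last):
  File "<stdin>", line 9, in <module>
  File "h.py", line 17, in disc
    n,l,st,_=cv2.connectedComponentsWithStats(m.astype(np.uint8)); i=1+np.argmax(st[1:,4])
                                                                       ~~~~~~~~~^^^^^^^^^^
    return _wrapfunc(a, 'argmax', axis=axis, out=out, **kwds)
    return bound(*args, **kwds)
ValueError: attempt to get argmax of an empty sequence
```

View pics/w1.png

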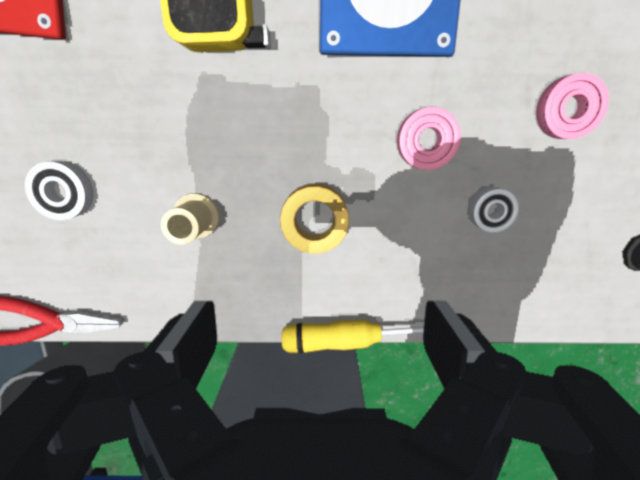

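The wrist view shows the ring at (316,218), the bush at (190,218), the large bearing at (58,190) and the small bearing at (494,209). The ring measures (0.4355, −0.043) with the right size and height, so I pick it.

```bash
python3 -m crank '{"offset":[[0,-0.04,0.45],[0,-0.04,0.9],[0,-0.04,0.9]],"spin":[0,0,0],"jaw":[1,1,1]}' | head -2
python3 -m crank '{"offset":[[0,0,0.4],[0,0,0.8],[0,0,0.92],[0,0,0.92]],"spin":[0,0,0,0],"jaw":[1,1,1,1]}'
python3 -m crank '{"offset":[[0,0,0],[0,0,0],[0,0,0],[0,0,0],[0,0,0]],"spin":[0,0,0,0,0],"jaw":[0,-0.5,-1,-1,-1]}'
python3 -m crank '{"offset":[[0,0,0],[0,0,0],[0,0,0],[0,0,0],[0,0,0]],"spin":[0,0,0,0,0],"jaw":[-1,-1,-1,-1,-1]}'
```

```text
t: 2.5
ee_pos: [0.4318, -0.0448, 0.1059]
t: 2.9
ee_pos: [0.4349, -0.0443, 0.0191]
tool_rot: [3.142, 0.001, -0.002]
force: [0.8, -0.4, 0.2]
finger_gap: 1.0
gripper_force: 0.0
t: 3.4
ee_pos: [0.4367, -0.0439, 0.0217]
tool_rot: [3.141, -0.004, -0.001]
force: [-4.3, 0.0, 13.3]
finger_gap: 0.687
gripper_force: 62.7
t: 3.9
ee_pos: [0.4366, -0.0438, 0.0217]
tool_rot: [3.141, -0.004, -0.001]
force: [-4.6, -0.6, 12.4]
finger_gap: 0.688
gripper_force: 62.7
```

Upward force appeared on closing, so the tips probably reached the bench. I lift and check.

```bash
python3 -m crank '{"offset":[[0,0,-0.05],[0,0,-0.3],[0,0,-0.8],[0,0,-0.8]],"spin":[0,0,0,0],"jaw":[-1,-1,-1,-1]}'
python3 - <<'E'
from h import *
f=grab_frame("wrist"); save(f,"w2.png"); W=cloud(f)
s=state(); c=s["ee_pos"]; print(c)
m=(np.hypot(W[...,0]-c[0],W[...,1]-c[1])<.034)&(W[...,2]>.05)&(W[...,2]<.15)
print(m.sum(),np.nanpercentile(W[m][:,2],[1,10,50,90,99]).round(4))
print("disc",disc(f,W,box=(.565,.665,-.16,-.06)))
f=grab_frame("scene"); save(f,"s2.png",(270,180,420,300),4)
E
```

```text
t: 4.3
ee_pos: [0.4379, -0.0438, 0.1052]
tool_rot: [3.141, -0.009, -0.0]
force: [0.9, -0.6, -2.0]
finger_gap: 0.692
gripper_force: 65.8
[ 0.43704524 -0.04373126  0.10229332]
18245 [0.0855 0.0949 0.1066 0.1255 0.1477]
disc (array([ 568.4, -110.1]), array([ 7.5, 99.8]), np.float64(-0.0005))
```

View pics/w2.png

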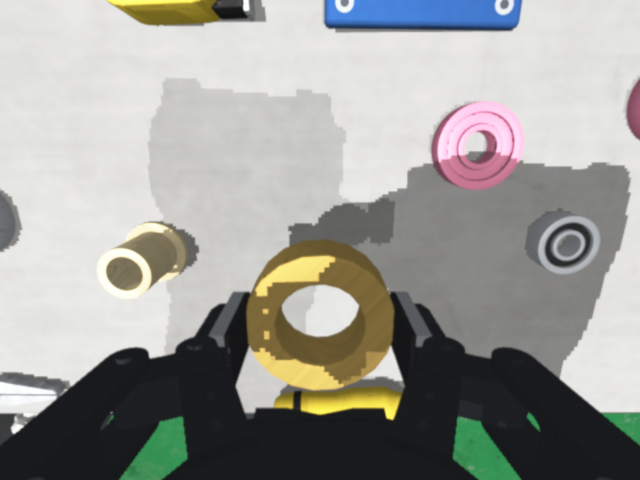

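View pics/s2.png

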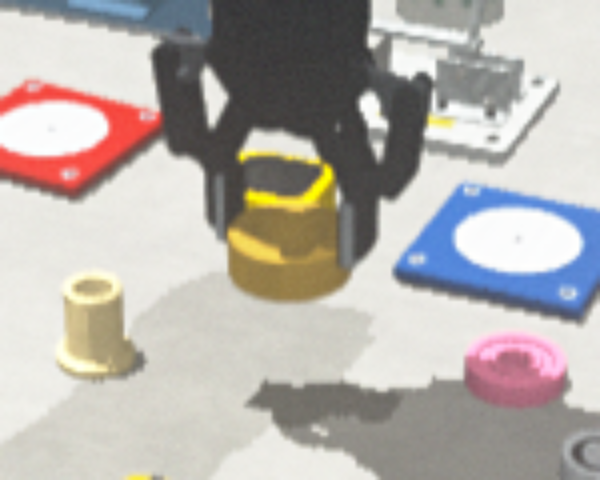

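The ring is held level at (320,315), and nothing else moved. I advance to just short of the blue plate and measure the disc and the held ring with the wrist camera.

```bash
python3 -m crank '{"offset":[[0.3,0.3,-0.25],[0.6,0.56,-0.5],[0.6,0.56,-0.5],[0.6,0.56,-0.5]],"spin":[0,0,0,0],"jaw":[-1,-1,-1,-1]}'
cat >> h.py <<'E'
def held(f,W,c,hsvlo,hsvhi,r=.045):
    hsv=cv2.cvtColor(f["frame"],cv2.COLOR_RGB2HSV)
    m=(cv2.inRange(hsv,hsvlo,hsvhi)>0)&(np.hypot(W[...,0]-c[0],W[...,1]-c[1])<r)&(W[...,2]>c[2]-.03)&(W[...,2]<c[2]+.03)
    p=W[m]; h,e=np.histogram(p[:,2],np.arange(c[2]-.03,c[2]+.03,.002)); z0=e[h.argmax()]+.001
    return (z0,)+part(W,c,z0,r)
E
python3 - <<'E'
from h import *
f=grab_frame("wrist"); save(f,"w3.png"); W=cloud(f)
c=state()["ee_pos"]; print(c, state()["tool_rot"])
print("disc",disc(f,W,box=(.565,.68,-.16,-.04)))
print("held",held(f,W,c,(12,60,40),(35,255,255)))
E
```

```text
t: 4.8
ee_pos: [0.4948, -0.0999, 0.1471]
tool_rot: [-3.141, 0.002, -0.002]
force: [-0.3, 0.4, -3.1]
finger_gap: 0.689
gripper_force: 65.9
[ 0.49407766 -0.09940737  0.14676964] [-3.14088359e+00  2.82177574e-03 -9.16358809e-04]
disc (array([ 620.7, -102.7]), array([62.3, 72.1]), np.float64(0.0116))
held (np.float64(0.14776963512263802), np.int64(12050), array([496.3, -96.8]), array([71.3, 61.5]), 'circ', array([ 501.7, -100.4,   43.1]), 'z', np.float64(0.1485))
```

View pics/w3.png

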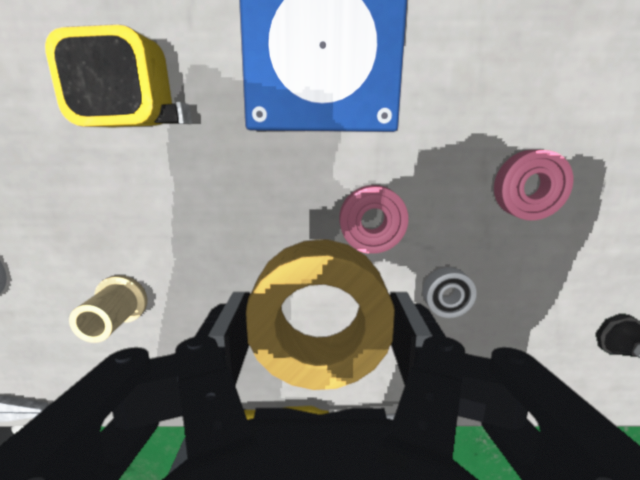

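The disc's centre dot is at (322,44) and the held ring is at (320,315). I compute the dot in world coordinates.

```bash
cat >> h.py <<'E'
def px(f,u,v,z):
    "world point on plane z through pixel u,v"
    T=np.linalg.inv(f["view"]); d=T[:3,:3]@np.array([(u-f["cx"])/f["fx"],-(v-f["cy"])/f["fy"],-1]); o=T[:3,3]
    return (o+d*(z-o[2])/d[2]).round(4)
def dark(f,u,v,r=8):
    g=255-f["frame"].min(2)[v-r:v+r+1,u-r:u+r+1].astype(float); g=np.clip(g-np.percentile(g,80),0,None)
    y,x=np.mgrid[-r:r+1,-r:r+1]; return u+(g*x).sum()/g.sum(), v+(g*y).sum()/g.sum()
E
python3 - <<'E'
from h import *
f=grab_frame("wrist"); d=dark(f,322,44); print(d,px(f,*d,.012), state()["ee_pos"])
import pickle; f=pickle.load(open("top.pkl","rb")); print(cloud(f)[195,381])
E
```

```text
(np.float64(323.3201189296333), np.float64(42.83523290386521)) [ 0.6255 -0.1026  0.012 ] [ 0.49381453 -0.09913907  0.14680704]
[ 0.62323168 -0.10385663  0.00887608]
```

```bash
python3 -m crank '{"offset":[[0.45,0.02,0],[0.9,0.04,0],[0.9,0.04,0]],"spin":[0,0,0],"jaw":[-1,-1,-1]}' | head -2
python3 -m crank '{"offset":[[0.4,0,0.2],[0.43,0,0.2],[0.43,0,0.2]],"spin":[0,0,0],"jaw":[-1,-1,-1]}' |head -2
python3 -m crank '{"offset":[[0,0,0.4],[0,0,0.8],[0,0,0.82],[0,0,0.82],[0,0,0.82]],"spin":[0,0,0,0,0],"jaw":[-1,-1,-1,-1,-1]}'
python3 -c "
from h import *
grab_frame('top');print(state()['ee_pos'],state()['tool_rot'],state()['force'])"
```

```text
t: 5.2
ee_pos: [0.5873, -0.1028, 0.1442]
t: 5.5
ee_pos: [0.6269, -0.1028, 0.1264]
t: 6.0
ee_pos: [0.6287, -0.1038, 0.0495]
tool_rot: [3.141, -0.004, -0.001]
force: [-0.1, -0.4, -1.2]
finger_gap: 0.687
gripper_force: 66.3
[ 0.62904959 -0.10383094  0.04960203] [ 3.14090414e+00 -4.18827960e-03 -5.69355691e-04] [-0.86940588  0.22299871 -1.92403183]
```

```bash
python3 -m crank '{"offset":[[-0.02,-0.005,0],[-0.02,-0.005,0.1],[-0.02,-0.005,0.14],[-0.02,-0.005,0.16],[-0.02,-0.005,0.16]],"spin":[0,0,0,0,0],"jaw":[-1,-1,-1,-1,-1]}'
```

```text
t: 6.55
ee_pos: [0.6262, -0.1032, 0.0337]
tool_rot: [3.141, -0.002, -0.001]
force: [-11.7, 1.8, 24.2]
finger_gap: 0.688
gripper_force: 69.0
```

```bash
python3 -m crank '{"offset":[[0,0,-0.01],[0,0,-0.01],[0,0,-0.01],[0,0,-0.01],[0,0,-0.01]],"spin":[0,0,0,0,0],"jaw":[-0.2,1,1,1,1]}'
python3 -m crank '{"offset":[[0,0,-0.4],[0,0,-0.8],[0,0,-0.8]],"spin":[0,0,0],"jaw":[1,1,1]}'
python3 -m crank '{"offset":[[-0.5,0,-0.4],[-0.8,0,-0.7],[-0.8,0,-0.7],[-0.8,0,-0.7]],"spin":[0,0,0,0],"jaw":[1,1,1,1]}'
python3 - <<'E'
from h import *
c=state()["ee_pos"];print(c,state()["tool_rot"])
f=grab_frame("wrist"); save(f,"w4.png"); W=cloud(f)
print("ring",part(W,(.626,-.103),.036,.04)); 
E
```

```text
t: 7.05
ee_pos: [0.6258, -0.1032, 0.0308]
tool_rot: [-3.141, 0.001, -0.001]
force: [-0.2, -0.8, 0.7]
finger_gap: 0.996
gripper_force: 0.0
t: 7.35
ee_pos: [0.6283, -0.1036, 0.1174]
tool_rot: [3.14, -0.008, -0.001]
force: [0.4, 0.1, 0.1]
finger_gap: 1.001
gripper_force: 0.0
t: 7.75
ee_pos: [0.546, -0.1033, 0.1827]
tool_rot: [3.141, -0.003, -0.001]
force: [0.2, 0.7, -0.1]
finger_gap: 1.001
gripper_force: 0.0
[ 0.54604618 -0.10327286  0.18270954] [ 3.14106788e+00 -3.07066287e-03 -8.89190813e-04]
ring (np.int64(3707), array([ 625. , -103.8]), array([61.1, 61.1]), 'circ', array([ 625.1, -103.7,   31. ]), 'z', np.float64(0.0353))
```

View pics/w4.png

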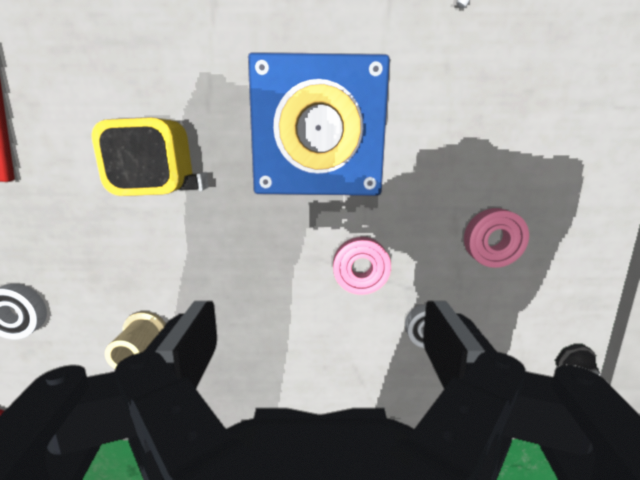

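The ring sits within the white disc, with its dot near (319,127) and an even white rim. I check numerically: dot against ring centre, plus the plate's four screws.

```bash
python3 - <<'E'
from h import *
f=grab_frame("wrist"); W=cloud(f)
d=dark(f,319,127,5); print("dot",d,px(f,*d,.012))
hsv=cv2.cvtColor(f["frame"],cv2.COLOR_RGB2HSV)
m=(cv2.inRange(hsv,(100,100,40),(130,255,255))>0)&(W[...,0]>.55)
p=np.argwhere(m)[:,::-1]; q=np.array([px(f,u,v,.012)[:2] for u,v in p])*1000
print("plate",cv2.minAreaRect(q.astype(np.float32)))
print("ring",part(W,(.626,-.103),.036,.04))
E
```

```text
dot (np.float64(318.04991816693945), np.float64(127.2127659574468)) [ 0.6255 -0.1027  0.012 ]
plate ((625.36572265625, -102.69808959960938), (107.95112609863281, 107.98506927490234), 89.04057312011719)
ring (np.int64(3737), array([ 625. , -103.6]), array([61.2, 60.8]), 'circ', array([ 625. , -103.8,   30.9]), 'z', np.float64(0.0353))
```

Ring is centred to within 1 mm. On to the large bearing.

```bash
python3 -m crank '{"offset":[[-0.15,-0.48,0],[-0.3,-0.96,0],[-0.3,-0.96,0]],"spin":[0,0,0],"jaw":[1,1,1]}' |head -2
python3 -m crank '{"offset":[[-0.15,-0.48,0],[-0.3,-0.96,0],[-0.3,-0.96,0]],"spin":[0,0,0],"jaw":[1,1,1]}' |head -2
python3 -m crank '{"offset":[[-0.15,-0.48,0],[-0.3,-0.96,0],[-0.3,-0.96,0],[-0.3,-0.96,0],[-0.3,-0.96,0]],"spin":[0,0,0,0,0],"jaw":[1,1,1,1,1]}'
python3 - <<'E'
from h import *
f=grab_frame("wrist"); W=cloud(f)
print(state()["ee_pos"],state()["tool_rot"])
print(part(W,(.457,.188),.014,.04))
E
```

```text
t: 8.15
ee_pos: [0.5149, -0.003, 0.1796]
t: 8.45
ee_pos: [0.489, 0.038, 0.1804]
t: 8.95
ee_pos: [0.461, 0.075, 0.1844]
tool_rot: [-3.073, 0.002, 0.123]
force: [-0.0, -0.2, 0.9]
finger_gap: 0.999
gripper_force: 0.0
[0.46104283 0.07504223 0.18433175] [-3.07290331e+00  2.00368540e-03  1.22546414e-01]
(np.int64(2275), array([459.4, 188.2]), array([51.5, 51.7]), 'circ', array([459.4, 188.1,  26.2]), 'z', np.float64(0.0127))
```

```bash
python3 - <<'E'
from h import *
s=state(); print(s["qpos"].round(3) if hasattr(s["qpos"],"round") else s["qpos"],s["force"],s["joint_torque"])
f=grab_frame("scene"); save(f,"s5.png")
E
```

```text
[ 0.122 -0.124 -0.151  1.546  0.069  3.141] [-0.61553444 -0.75034416  0.21425168] [-2.13547624e-03 -3.94181049e+01  4.69735265e+01  5.32961846e-02
  1.96199608e-01 -9.86610139e-04]
```

View pics/s5.png

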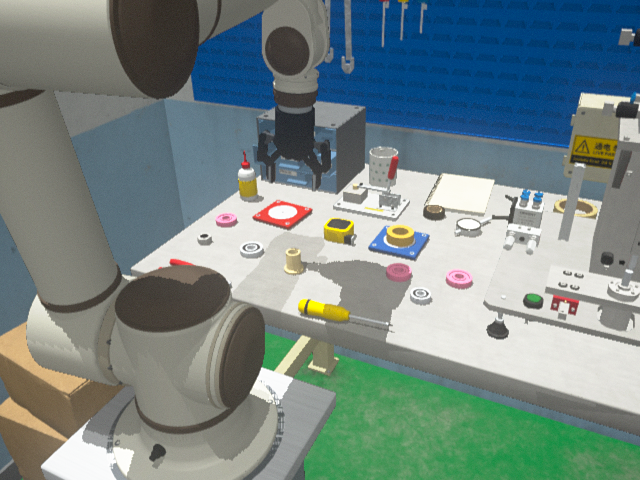

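Joint 6 is at its range end at this yaw (yaw = q1 − q6 + π). I use yaw = π/2 from here on, which suits the whole bench. The fingers then close along X.

```bash
python3 -m crank '{"offset":[[0,0,0],[0,0,0],[0,0,0],[0,0,0],[0,0,0]],"spin":[-0.09,-0.18,-0.27,-0.36,-0.45],"jaw":[1,1,1,1,1]}' 
python3 -m crank '{"offset":[[0,0,0],[0,0,0],[0,0,0],[0,0,0],[0,0,0]],"spin":[-0.09,-0.18,-0.27,-0.36,-0.45],"jaw":[1,1,1,1,1]}'
```

```text
t: 9.55
ee_pos: [0.461, 0.0749, 0.1843]
tool_rot: [-3.088, -0.043, 0.834]
force: [0.3, -0.2, 0.7]
finger_gap: 1.0
gripper_force: 0.0
t: 10.05
ee_pos: [0.461, 0.0749, 0.1843]
tool_rot: [-3.129, -0.068, 1.541]
force: [-0.8, 0.3, 0.0]
finger_gap: 1.003
gripper_force: 0.0
```

The joint limit left the tool tilted by 0.069 rad (joint 5). I undo it from the other end of joint 6: turn round to q6 ≈ −3.14, where pushing against the limit swings joint 5 back.

```bash
python3 -m crank '{"offset":[[0,0,0],[0,0,0],[0,0,0],[0,0,0],[0,0,0]],"spin":[-0.09,-0.18,-0.27,-0.36,-0.45],"jaw":[1,1,1,1,1]}' | sed -n 3p
python3 -m crank '{"offset":[[0,0,0],[0,0,0],[0,0,0],[0,0,0],[0,0,0]],"spin":[-0.09,-0.18,-0.27,-0.36,-0.45],"jaw":[1,1,1,1,1]}' | sed -n 3p
python3 -m crank '{"offset":[[0,0,0],[0,0,0],[0,0,0],[0,0,0],[0,0,0]],"spin":[-0.09,-0.18,-0.27,-0.36,-0.45],"jaw":[1,1,1,1,1]}' | sed -n 3p
python3 -m crank '{"offset":[[0,0,0],[0,0,0],[0,0,0],[0,0,0],[0,0,0]],"spin":[-0.09,-0.18,-0.27,-0.36,-0.45],"jaw":[1,1,1,1,1]}' | sed -n 3p
python3 -m crank '{"offset":[[0,0,0],[0,0,0],[0,0,0],[0,0,0],[0,0,0]],"spin":[-0.09,-0.18,-0.27,-0.36,-0.45],"jaw":[1,1,1,1,1]}' | sed -n 3p
python3 -c "
from h import *
s=state();print(s['t'],s['qpos'],s['ee_pos'],s['tool_rot'])"
```

```text
tool_rot: [3.107, -0.059, 2.25]
tool_rot: [3.077, -0.023, 2.956]
tool_rot: [3.077, 0.025, -2.622]
tool_rot: [3.109, 0.06, -1.915]
tool_rot: [-3.127, 0.067, -1.207]
12.55 [ 0.12129552 -0.12406234 -0.15103824  1.54609292  0.06862811 -1.81325094] [0.46098039 0.07491187 0.18430363] [-3.12730229  0.06716447 -1.20664411]
```

```bash
python3 -m crank '{"offset":[[0,0,0],[0,0,0],[0,0,0],[0,0,0],[0,0,0]],"spin":[-0.09,-0.18,-0.27,-0.36,-0.45],"jaw":[1,1,1,1,1]}' | sed -n 3p
python3 -m crank '{"offset":[[0,0,0],[0,0,0],[0,0,0],[0,0,0],[0,0,0]],"spin":[-0.09,-0.18,-0.27,-0.36,-0.39],"jaw":[1,1,1,1,1]}' | sed -n 3p
python3 -m crank '{"offset":[[0,0,0],[0,0,0],[0,0,0]],"spin":[-0.02,-0.03,-0.03],"jaw":[1,1,1]}' | sed -n 2,3p
python3 -c "
from h import *
s=state();print(s['t'],s['qpos'],s['ee_pos'],s['tool_rot'])"
```

```text
tool_rot: [-3.087, 0.042, -0.499]
tool_rot: [-3.073, 0.003, 0.112]
ee_pos: [0.4594, 0.0842, 0.1844]
tool_rot: [-3.079, 0.0, 0.143]
13.85 [ 0.14517521 -0.12606766 -0.1524306   1.54434549  0.06238698 -3.13954242] [0.45943234 0.08424627 0.18440525] [-3.07920563e+00  3.99222608e-05  1.43128968e-01]
```

```bash
python3 -m crank '{"offset":[[0,0.3,0],[0,0.6,0],[0,0.6,0]],"spin":[0,0,0],"jaw":[1,1,1]}' | sed -n 2,3p
python3 -c "
from h import *
s=state();print(s['t'],s['qpos'],s['ee_pos'],s['tool_rot'])"
```

```text
ee_pos: [0.4649, 0.0558, 0.1803]
tool_rot: [-3.105, 0.001, 0.097]
14.15 [ 0.09820075 -0.12237369 -0.1563087   1.5376648   0.03687951 -3.14036156] [0.46487669 0.055839   0.18031988] [-3.10471416e+00  8.48871885e-04  9.69704900e-02]
```

```bash
python3 -m crank '{"offset":[[0,0.4,0],[0,0.85,0],[0,0.85,0]],"spin":[0,0,0],"jaw":[1,1,1]}' | sed -n 2,3p
python3 -c "
from h import *
s=state();print(s['t'],s['qpos'],s['ee_pos'],s['tool_rot'])"
```

```text
ee_pos: [0.4712, 0.0201, 0.1773]
tool_rot: [-3.137, 0.002, 0.039]
14.45 [ 0.04031426 -0.11358531 -0.15382588  1.53209149  0.00420504 -3.14053158] [0.47115078 0.02014488 0.17729542] [-3.13738924e+00  1.54019303e-03  3.92531967e-02]
```

```bash
python3 -m crank '{"offset":[[0,0.1,0],[0,0.1,0]],"spin":[0,0],"jaw":[1,1]}' | sed -n 3p
python3 -m crank '{"offset":[[0,0,0],[0,0,0],[0,0,0],[0,0,0],[0,0,0]],"spin":[0.09,0.18,0.27,0.36,0.45],"jaw":[1,1,1,1,1]}' | sed -n 3p
python3 -m crank '{"offset":[[0,0,0],[0,0,0],[0,0,0],[0,0,0],[0,0,0]],"spin":[0.09,0.18,0.27,0.36,0.45],"jaw":[1,1,1,1,1]}' | sed -n 3p
python3 -m crank '{"offset":[[0,0,0],[0,0,0],[0,0,0]],"spin":[0.09,0.12,0.12],"jaw":[1,1,1]}' | sed -n 2,3p
python3 -c "
from h import *
s=state();print(s['t'],s['qpos'],s['ee_pos'],s['tool_rot'])"
```

```text
tool_rot: [-3.141, 0.001, 0.034]
tool_rot: [-3.142, 0.002, -0.678]
tool_rot: [3.141, 0.001, -1.384]
ee_pos: [0.4712, 0.0173, 0.1775]
tool_rot: [3.14, 0.001, -1.568]
15.95 [ 3.60774792e-02 -1.13963650e-01 -1.53783349e-01  1.53230035e+00
  1.15202522e-03 -1.53787155e+00] [0.47118547 0.01731897 0.17749381] [ 3.14023172e+00  1.10782431e-03 -1.56764514e+00]
```

Tool is vertical again at yaw −π/2. Now tool x = −Y and tool y = −X. To the large bearing.

```bash
python3 -m crank '{"offset":[[-0.43,0.03,0],[-0.85,0.06,0],[-0.85,0.06,0]],"spin":[0,0,0],"jaw":[1,1,1]}' | sed -n 2,3p
python3 -m crank '{"offset":[[-0.43,0.03,0],[-0.85,0.06,0],[-0.85,0.06,0],[-0.85,0.06,0]],"spin":[0,0,0,0],"jaw":[1,1,1,1]}' | sed -n 2,3p
python3 - <<'E'
from h import *
f=grab_frame("wrist"); W=cloud(f)
print(state()["ee_pos"],state()["tool_rot"])
print(part(W,(.457,.188),.014,.04))
for n,c,h,r in(("bush",(.433,.067),.045,.03),("nut",(.454,.314),.016,.03),("small",(.441,-.207),.014,.035)): 
  try: print(n,part(W,c,h,r))
  except Exception: print(n,"-")
E
```

```text
ee_pos: [0.4645, 0.1056, 0.1775]
tool_rot: [3.14, 0.002, -1.562]
ee_pos: [0.4584, 0.1875, 0.1775]
tool_rot: [3.14, 0.001, -1.564]
[0.4586121  0.18676015 0.17754132] [ 3.13995052e+00  5.59161417e-04 -1.56589029e+00]
(np.int64(2379), array([459.1, 187.7]), array([51.3, 50.8]), 'circ', array([459.1, 188.1,  26. ]), 'z', np.float64(0.0128))
bush (np.int64(1041), array([435.6,  68.1]), array([30.4, 30.7]), 'circ', array([435.5,  67.9,  15.6]), 'z', np.float64(0.0444))
nut (np.int64(800), array([455.6, 313. ]), array([33.2, 30.2]), 'circ', array([455.5, 313. ,  16.9]), 'z', np.float64(0.0153))
small (np.int64(0), array([0., 0.]), array([0., 0.]), 'circ', array([0., 0., 0.]), 'z', np.float64(nan))
  return np.nanmean(a, axis, out=out, keepdims=keepdims)
```

Bearing is at (0.459, 0.188), size and height right. The ring grasp showed that the tips reach about 22–24 mm below the TCP at these openings, so I grip at TCP z = 0.026.

```bash
python3 -m crank '{"offset":[[-0.01,0,0.45],[-0.01,0,0.9],[-0.01,0,0.9]],"spin":[0,0,0],"jaw":[1,1,1]}' | sed -n 2,3p
python3 -m crank '{"offset":[[0,0,0.4],[0,0,0.6],[0,0,0.6],[0,0,0.6]],"spin":[0,0,0,0],"jaw":[1,1,1,1]}' | sed -n 2,4p
python3 -m crank '{"offset":[[0,0,0],[0,0,0],[0,0,0],[0,0,0],[0,0,0]],"spin":[0,0,0,0,0],"jaw":[0,-0.5,-1,-1,-1]}'
python3 -m crank '{"offset":[[0,0,0],[0,0,0],[0,0,0]],"spin":[0,0,0],"jaw":[-1,-1,-1]}'
```

```text
ee_pos: [0.4555, 0.1856, 0.0822]
tool_rot: [3.132, -0.003, -1.569]
ee_pos: [0.4595, 0.1879, 0.0298]
tool_rot: [-3.141, 0.002, -1.568]
force: [0.1, 0.0, 0.2]
t: 17.9
ee_pos: [0.459, 0.1883, 0.0283]
tool_rot: [-3.142, 0.001, -1.568]
force: [1.2, 0.5, 4.2]
finger_gap: 0.144
gripper_force: 2.5
t: 18.2
ee_pos: [0.4588, 0.1883, 0.0281]
tool_rot: [3.141, 0.001, -1.568]
force: [0.5, -0.5, 5.7]
finger_gap: 0.004
gripper_force: 2.7
```

The fingers closed above the bearing. The stated 14 mm (shut) holds, and the earlier force was the pad swing. I reopen, go lower to TCP 0.013 and re-grip, first checking that the bearing hasn't moved.

```bash
python3 -m crank '{"offset":[[0,0,-0.1],[0,0,-0.1],[0,0,-0.1],[0,0,-0.1],[0,0,-0.1]],"spin":[0,0,0,0,0],"jaw":[1,1,1,1,1]}' | sed -n 2,5p
python3 -m crank '{"offset":[[0,0,0],[0,0,0],[0,0,0]],"spin":[0,0,0],"jaw":[1,1,1]}' | sed -n 2,5p
python3 - <<'E'
from h import *
f=grab_frame("wrist"); W=cloud(f)
print(part(W,(.459,.188),.014,.04))
E
```

```text
ee_pos: [0.4583, 0.188, 0.0373]
tool_rot: [3.14, 0.001, -1.568]
force: [0.2, -1.2, 0.8]
finger_gap: 0.846
ee_pos: [0.4585, 0.1881, 0.0376]
tool_rot: [3.14, 0.001, -1.568]
force: [-1.0, 0.7, 0.1]
finger_gap: 0.998
(np.int64(7566), array([459.2, 188.2]), array([51.8, 51.7]), 'circ', array([459.2, 188.4,  26.5]), 'z', np.float64(0.0128))
```

```bash
python3 -m crank '{"offset":[[0,-0.005,0.12],[0,-0.005,0.245],[0,-0.005,0.245],[0,-0.005,0.245]],"spin":[0,0,0,0],"jaw":[1,1,1,1]}' | sed -n 2,4p
python3 -m crank '{"offset":[[0,0,0],[0,0,0],[0,0,0],[0,0,0],[0,0,0]],"spin":[0,0,0,0,0],"jaw":[0,-0.5,-1,-1,-1]}'
python3 -m crank '{"offset":[[0,0,0],[0,0,0],[0,0,0]],"spin":[0,0,0],"jaw":[-1,-1,-1]}'
```

```text
ee_pos: [0.4584, 0.1879, 0.0123]
tool_rot: [3.139, 0.0, -1.568]
force: [0.8, -0.5, 0.8]
t: 19.95
ee_pos: [0.4593, 0.1883, 0.014]
tool_rot: [3.141, 0.001, -1.568]
force: [-2.4, 0.1, 5.7]
finger_gap: 0.579
gripper_force: 62.0
t: 20.25
ee_pos: [0.4593, 0.1883, 0.0141]
tool_rot: [3.141, 0.001, -1.568]
force: [-1.8, 0.2, 4.4]
finger_gap: 0.579
gripper_force: 62.0
```

```bash
python3 -m crank '{"offset":[[0,0,-0.2],[0,0,-0.6],[0,0,-1],[0,0,-1]],"spin":[0,0,0,0],"jaw":[-1,-1,-1,-1]}' | sed -n 2,6p
python3 -m crank '{"offset":[[0.4,-0.4,-0.2],[0.79,-0.83,-0.35],[0.79,-0.83,-0.35]],"spin":[0,0,0],"jaw":[-1,-1,-1]}' | sed -n 2,3p
python3 -m crank '{"offset":[[0.4,-0.4,0],[0.79,-0.83,0],[0.79,-0.83,0],[0.79,-0.83,0],[0.79,-0.83,0]],"spin":[0,0,0,0,0],"jaw":[-1,-1,-1,-1,-1]}' | sed -n 2,6p
python3 - <<'E'
from h import *
f=grab_frame("wrist"); W=cloud(f); save(f,"w6.png")
print(state()["ee_pos"],state()["tool_rot"])
print(part(W,(.625,-.103),.036,.04))
E
```

```text
ee_pos: [0.4614, 0.189, 0.1189]
tool_rot: [-3.135, 0.004, -1.568]
force: [0.8, 1.7, -0.5]
finger_gap: 0.582
gripper_force: 62.5
ee_pos: [0.5448, 0.1071, 0.1487]
tool_rot: [-3.141, 0.001, -1.569]
ee_pos: [0.6251, 0.0308, 0.1471]
tool_rot: [3.139, 0.001, -1.568]
force: [0.0, 0.3, -2.8]
finger_gap: 0.577
gripper_force: 62.8
[0.62486892 0.03127113 0.14745714] [ 3.13929888e+00  1.16110359e-03 -1.56714670e+00]
(np.int64(4310), array([625. , -96.5]), array([46.7, 61. ]), 'circ', array([ 624.9, -103.8,   30.8]), 'z', np.float64(0.0353))
```

View pics/w6.png

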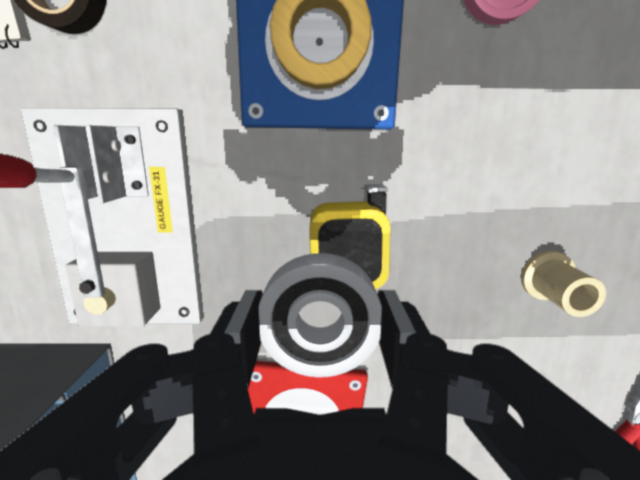

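The bearing is held level at (320,318), and the ring on the blue plate at (321,41) measures (0.625, −0.104), as before. I carry it over and lower it.

```bash
python3 -m crank '{"offset":[[0.45,0,0],[0.9,0,0],[0.9,0,0]],"spin":[0,0,0],"jaw":[-1,-1,-1]}' | sed -n 2,3p
python3 -m crank '{"offset":[[0.4,0,0],[0.45,0,0],[0.45,0,0.3],[0.45,0,0.3]],"spin":[0,0,0,0],"jaw":[-1,-1,-1,-1]}' | sed -n 2,3p
python3 -m crank '{"offset":[[0,0,0.3],[0,0,0.5],[0,0,0.5],[0,0,0.5],[0,0,0.5]],"spin":[0,0,0,0,0],"jaw":[-1,-1,-1,-1,-1]}' | sed -n 2,6p
```

```text
ee_pos: [0.6251, -0.0624, 0.1481]
tool_rot: [3.141, -0.0, -1.57]
ee_pos: [0.6241, -0.103, 0.1144]
tool_rot: [3.135, 0.002, -1.567]
ee_pos: [0.6267, -0.104, 0.0697]
tool_rot: [-3.141, 0.001, -1.567]
force: [0.1, 0.5, -0.8]
finger_gap: 0.578
gripper_force: 62.9
```

```bash
python3 -m crank '{"offset":[[0,0.015,0.08],[0,0.015,0.14],[0,0.015,0.17],[0,0.015,0.19],[0,0.015,0.195]],"spin":[0,0,0,0,0],"jaw":[-1,-1,-1,-1,-1]}' | sed -n 2,6p
python3 -m crank '{"offset":[[0,0,0],[0,0,0]],"spin":[0,0],"jaw":[-1,-1]}' | sed -n 2,6p
```

```text
ee_pos: [0.6241, -0.1044, 0.05]
tool_rot: [3.141, 0.001, -1.568]
force: [-9.4, 0.9, 17.2]
finger_gap: 0.577
gripper_force: 64.7
ee_pos: [0.6241, -0.1044, 0.05]
tool_rot: [3.141, 0.001, -1.568]
force: [-8.3, 1.9, 14.8]
finger_gap: 0.579
gripper_force: 64.4
```

```bash
python3 -m crank '{"offset":[[0,0,-0.025],[-0.007,-0.007,-0.025],[-0.007,-0.007,-0.01],[-0.007,-0.007,-0.005],[-0.007,-0.007,-0.005]],"spin":[0,0,0,0,0],"jaw":[-1,-1,-1,-1,-1]}' | sed -n 2,6p
python3 -m crank '{"offset":[[0,0,-0.005],[0,0,-0.005],[0,0,-0.005],[0,0,-0.005],[0,0,-0.005]],"spin":[0,0,0,0,0],"jaw":[0.4,1,1,1,1]}'| sed -n 2,6p
python3 -m crank '{"offset":[[0,0,-0.4],[0,0,-0.8],[0,0,-0.8]],"spin":[0,0,0],"jaw":[1,1,1]}'| sed -n 2,6p
python3 -m crank '{"offset":[[-0.4,0,-0.25],[-0.8,0,-0.5],[-0.8,0,-0.5],[-0.8,0,-0.5]],"spin":[0,0,0,0],"jaw":[1,1,1,1]}'| sed -n 2,3p
python3 - <<'E'
from h import *
f=grab_frame("wrist"); W=cloud(f); save(f,"w7.png",(200,0,440,180),3)
print(state()["ee_pos"],state()["tool_rot"])
print("bearing",part(W,(.625,-.104),.050,.04)); print("ring",part(W,(.625,-.104),.036,.04))
E
```

```text
ee_pos: [0.6254, -0.1037, 0.0501]
tool_rot: [3.142, 0.001, -1.568]
force: [-4.6, 0.8, 12.3]
finger_gap: 0.579
gripper_force: 64.2
ee_pos: [0.6251, -0.1037, 0.0488]
tool_rot: [3.14, 0.001, -1.568]
force: [0.4, -0.1, 0.2]
finger_gap: 0.998
gripper_force: 0.0
ee_pos: [0.6275, -0.1042, 0.1354]
tool_rot: [-3.135, -0.0, -1.568]
force: [-0.1, -0.0, 0.4]
finger_gap: 1.001
gripper_force: 0.0
ee_pos: [0.6254, -0.0231, 0.1794]
tool_rot: [3.141, 0.001, -1.566]
[ 0.62497715 -0.02385549  0.17853718] [ 3.13972272e+00  6.52613706e-04 -1.56707679e+00]
bearing (np.int64(3832), array([ 625.5, -103.7]), array([51.1, 51.5]), 'circ', array([ 625.6, -103.8,   26. ]), 'z', np.float64(0.0488))
ring (np.int64(1180), array([ 625.1, -104. ]), array([61.1, 61. ]), 'circ', array([ 624.9, -104.1,   30.9]), 'z', np.float64(0.0352))
```

View pics/w7.png

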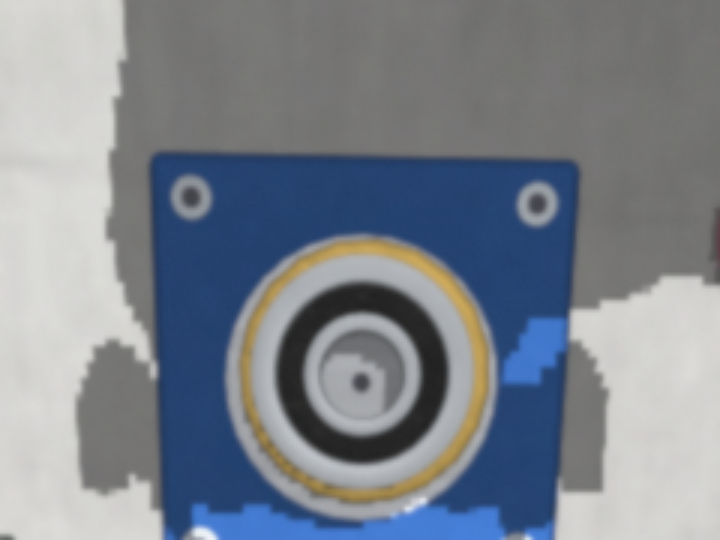

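The large bearing is centred on the ring within 0.7 mm, and the disc dot shows in its bore (362,382 in the crop). Next, the bush.

```bash
python3 -m crank '{"offset":[[-0.23,0.47,0],[-0.46,0.95,0],[-0.46,0.95,0]],"spin":[0,0,0],"jaw":[1,1,1]}'| sed -n 2,3p
python3 -m crank '{"offset":[[-0.23,0.47,0],[-0.46,0.95,0],[-0.46,0.95,0],[-0.46,0.95,0]],"spin":[0,0,0,0],"jaw":[1,1,1,1]}'| sed -n 2,3p
python3 - <<'E'
from h import *
f=grab_frame("wrist"); W=cloud(f)
print(state()["t"],state()["ee_pos"],state()["tool_rot"])
print("bush",part(W,(.4355,.068),.045,.03))
E
```

```text
ee_pos: [0.5254, 0.0222, 0.1776]
tool_rot: [3.135, 0.001, -1.568]
ee_pos: [0.4343, 0.0673, 0.1794]
tool_rot: [3.141, 0.001, -1.567]
25.9 [0.43520248 0.0670572  0.17932581] [ 3.14087159e+00  7.17276992e-04 -1.56797061e+00]
bush (np.int64(704), array([435.2,  67.6]), array([30.5, 30.3]), 'circ', array([435.4,  67.8,  15.6]), 'z', np.float64(0.0442))
```

```bash
python3 -m crank '{"offset":[[-0.007,0,0.45],[-0.007,0,0.9],[-0.007,0,0.9]],"spin":[0,0,0],"jaw":[1,1,1]}' | sed -n 2,3p
python3 -m crank '{"offset":[[0,0,0.4],[0,0,0.6],[0,0,0.6],[0,0,0.6]],"spin":[0,0,0,0],"jaw":[1,1,1,1]}' | sed -n 2,4p
python3 -m crank '{"offset":[[0,0,0],[0,0,0],[0,0,0],[0,0,0],[0,0,0]],"spin":[0,0,0,0,0],"jaw":[0,-0.5,-1,-1,-1]}' | sed -n 2,6p
python3 -m crank '{"offset":[[0,0,0],[0,0,0],[0,0,0]],"spin":[0,0,0],"jaw":[-1,-1,-1]}'
```

```text
ee_pos: [0.4322, 0.067, 0.0837]
tool_rot: [3.131, -0.001, -1.569]
ee_pos: [0.4358, 0.0682, 0.0313]
tool_rot: [3.141, 0.001, -1.568]
force: [-0.1, 0.5, -0.4]
ee_pos: [0.4351, 0.0685, 0.0305]
tool_rot: [-3.142, 0.001, -1.568]
force: [-0.0, -0.1, 5.1]
finger_gap: 0.332
gripper_force: 59.3
t: 27.4
ee_pos: [0.435, 0.0685, 0.0305]
tool_rot: [-3.142, 0.001, -1.568]
force: [-0.7, -0.8, 5.5]
finger_gap: 0.328
gripper_force: 59.3
```

```bash
python3 -m crank '{"offset":[[0,0,-0.2],[0,0,-0.6],[0,0,-1],[0,0,-1]],"spin":[0,0,0,0],"jaw":[-1,-1,-1,-1]}' | sed -n 2,6p
python3 -m crank '{"offset":[[0.33,-0.37,0],[0.66,-0.74,0],[0.86,-0.95,0],[0.86,-0.95,0]],"spin":[0,0,0,0],"jaw":[-1,-1,-1,-1]}' | sed -n 2,3p
python3 -m crank '{"offset":[[0.33,-0.37,0],[0.66,-0.74,0],[0.86,-0.95,0],[0.86,-0.95,0],[0.86,-0.95,0]],"spin":[0,0,0,0,0],"jaw":[-1,-1,-1,-1,-1]}' | sed -n 2,6p
python3 -m crank '{"offset":[[0,0,0.15],[0,0,0.3],[0,0,0.3],[0,0,0.3]],"spin":[0,0,0,0],"jaw":[-1,-1,-1,-1]}' | sed -n 2,6p
```

```text
ee_pos: [0.4368, 0.0687, 0.1348]
tool_rot: [-3.135, 0.002, -1.568]
force: [0.3, 0.3, -1.2]
finger_gap: 0.327
gripper_force: 59.7
ee_pos: [0.5315, -0.0196, 0.1277]
tool_rot: [3.139, 0.001, -1.57]
ee_pos: [0.6247, -0.1029, 0.1279]
tool_rot: [3.138, 0.002, -1.568]
force: [0.0, -0.1, -1.1]
finger_gap: 0.329
gripper_force: 60.1
ee_pos: [0.6244, -0.1025, 0.0984]
tool_rot: [3.139, 0.001, -1.567]
force: [-0.3, 0.5, -1.4]
finger_gap: 0.328
gripper_force: 60.1
```

```bash
python3 -m crank '{"offset":[[0.005,-0.01,0.06],[0.005,-0.01,0.11],[0.005,-0.01,0.15],[0.005,-0.01,0.16],[0.005,-0.01,0.16]],"spin":[0,0,0,0,0],"jaw":[-1,-1,-1,-1,-1]}' | sed -n 2,6p
```

```text
ee_pos: [0.6261, -0.1035, 0.0829]
tool_rot: [3.14, 0.001, -1.568]
force: [0.2, 0.2, -0.4]
finger_gap: 0.332
gripper_force: 60.1
```

```bash
python3 -m crank '{"offset":[[-0.003,0.005,0.01],[-0.003,0.005,0.02],[-0.003,0.005,0.025],[-0.003,0.005,0.025]],"spin":[0,0,0,0],"jaw":[-1,-1,-1,-1]}' | sed -n 2,6p
```

```text
ee_pos: [0.6257, -0.1032, 0.0807]
tool_rot: [3.14, 0.001, -1.568]
force: [1.1, -0.3, -1.4]
finger_gap: 0.33
gripper_force: 60.2
```

```bash
python3 -m crank '{"offset":[[0,0,0.006],[0,0,0.01],[0,0,0.01]],"spin":[0,0,0],"jaw":[-1,-1,-1]}' | sed -n 2,6p
python3 -m crank '{"offset":[[0,0,0.01],[0,0,0.01],[0,0,0.01],[0,0,0.01],[0,0,0.01]],"spin":[0,0,0,0,0],"jaw":[-0.2,0.5,1,1,1]}'| sed -n 2,6p
python3 -m crank '{"offset":[[0,0,0],[0,0,0],[0,0,-0.4],[0,0,-0.8],[0,0,-0.8]],"spin":[0,0,0,0,0],"jaw":[1,1,1,1,1]}'| sed -n 2,6p
python3 -m crank '{"offset":[[-0.4,0,-0.2],[-0.8,0,-0.3],[-0.8,0,-0.3],[-0.8,0,-0.3]],"spin":[0,0,0,0],"jaw":[1,1,1,1]}'| sed -n 2,3p
python3 - <<'E'
from h import *
f=grab_frame("wrist"); W=cloud(f); save(f,"w8.png",(200,0,440,180),3)
print(state()["t"],state()["ee_pos"],state()["tool_rot"])
print("bush",part(W,(.625,-.104),.095,.04)); print("bearing",part(W,(.625,-.104),.050,.04)); print("ring",part(W,(.625,-.104),.036,.04))
E
```

```text
ee_pos: [0.6257, -0.1032, 0.0806]
tool_rot: [3.141, 0.001, -1.568]
force: [-2.5, 0.1, 5.4]
finger_gap: 0.329
gripper_force: 60.8
ee_pos: [0.6256, -0.1032, 0.0785]
tool_rot: [3.14, 0.001, -1.568]
force: [-0.4, -0.0, -0.1]
finger_gap: 0.998
gripper_force: 0.0
ee_pos: [0.6278, -0.1036, 0.1649]
tool_rot: [-3.135, -0.001, -1.568]
force: [-0.2, 0.7, 0.4]
finger_gap: 1.003
gripper_force: 0.0
ee_pos: [0.6257, -0.0225, 0.1887]
tool_rot: [3.141, 0.001, -1.566]
31.75 [ 0.62549727 -0.02336493  0.188255  ] [ 3.13986381e+00  6.44905784e-04 -1.56709792e+00]
bush (np.int64(1221), array([ 626.1, -103.6]), array([30.5, 30.6]), 'circ', array([ 626.1, -103.8,   15.5]), 'z', np.float64(0.0943))
bearing (np.int64(1465), array([ 625.7, -103.7]), array([51.2, 51.5]), 'circ', array([ 625.6, -103.7,   26. ]), 'z', np.float64(0.0494))
ring (np.int64(1124), array([ 624.9, -104. ]), array([61. , 60.8]), 'circ', array([ 624.9, -104.1,   30.9]), 'z', np.float64(0.0352))
```

View pics/w8.png

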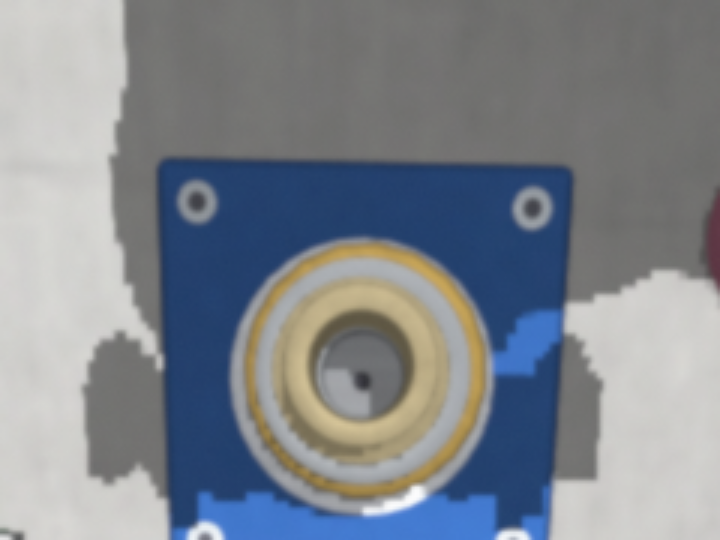

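The blue stack is complete, all axes within about 1 mm (bush at (362,365) in the crop). Next, the small bearing.

```bash
python3 -m crank '{"offset":[[0.3,0.3,0],[0.6,0.6,0],[0.92,0.91,0],[0.92,0.91,0]],"spin":[0,0,0,0],"jaw":[1,1,1,1]}'| sed -n 2,3p
python3 -m crank '{"offset":[[0.3,0.3,0],[0.6,0.6,0],[0.92,0.91,0],[0.92,0.91,0],[0.92,0.91,0]],"spin":[0,0,0,0,0],"jaw":[1,1,1,1,1]}'| sed -n 2,3p
python3 - <<'E'
from h import *
f=grab_frame("wrist"); W=cloud(f)
print(state()["t"],state()["ee_pos"],state()["tool_rot"],state()["qpos"])
print("small",part(W,(.442,-.207),.014,.035))
E
```

```text
ee_pos: [0.5317, -0.1194, 0.1886]
tool_rot: [3.139, 0.0, -1.573]
ee_pos: [0.4436, -0.209, 0.1886]
tool_rot: [3.14, 0.001, -1.571]
32.7 [ 0.44419286 -0.2083137   0.18849997] [ 3.14023808e+00  1.16814497e-03 -1.56925926e+00] [-4.38782747e-01 -6.70362411e-02 -8.91049295e-02  1.55045091e+00
  4.79361125e-04 -2.01111734e+00]
small (np.int64(1341), array([ 442.8, -208.1]), array([39.5, 39.3]), 'circ', array([ 442.9, -207.9,   20.2]), 'z', np.float64(0.0127))
```

```bash
python3 -m crank '{"offset":[[0,0.013,0.45],[0,0.013,0.9],[0,0.013,0.9]],"spin":[0,0,0],"jaw":[1,1,1]}' | sed -n 2,3p
python3 -m crank '{"offset":[[0,0,0.4],[0,0,0.8],[0,0,0.84],[0,0,0.84],[0,0,0.84]],"spin":[0,0,0,0,0],"jaw":[1,1,1,1,1]}' | sed -n 2,4p
python3 -m crank '{"offset":[[0,0,0],[0,0,0],[0,0,0],[0,0,0],[0,0,0]],"spin":[0,0,0,0,0],"jaw":[0,-0.5,-1,-1,-1]}' | sed -n 2,6p
python3 -m crank '{"offset":[[0,0,0],[0,0,0],[0,0,0]],"spin":[0,0,0],"jaw":[-1,-1,-1]}'
```

```text
ee_pos: [0.4403, -0.2056, 0.0928]
tool_rot: [3.131, 0.005, -1.566]
ee_pos: [0.4443, -0.2082, 0.0176]
tool_rot: [-3.14, -0.0, -1.567]
force: [-0.4, 0.0, 0.6]
ee_pos: [0.443, -0.208, 0.016]
tool_rot: [3.142, 0.0, -1.568]
force: [-1.5, 0.7, 8.8]
finger_gap: 0.441
gripper_force: 59.2
t: 34.3
ee_pos: [0.443, -0.2079, 0.0159]
tool_rot: [3.141, 0.0, -1.568]
force: [-3.1, 1.1, 7.6]
finger_gap: 0.438
gripper_force: 59.2
```

Small bearing gripped and centred. I carry it along x ≈ 0.44, clear of the stack, toward the red plate.

```bash
python3 -m crank '{"offset":[[0,0,-0.2],[0,0,-0.6],[0,0,-1],[0,0,-1]],"spin":[0,0,0,0],"jaw":[-1,-1,-1,-1]}' | sed -n 2,6p
python3 -m crank '{"offset":[[-0.45,0,-0.2],[-0.9,0,-0.4],[-0.9,0,-0.4]],"spin":[0,0,0],"jaw":[-1,-1,-1]}' | sed -n 2p
python3 -m crank '{"offset":[[-0.45,0,0],[-0.9,0,0],[-0.9,0,0]],"spin":[0,0,0],"jaw":[-1,-1,-1]}' | sed -n 2p
python3 -m crank '{"offset":[[-0.45,0,0],[-0.9,0,0],[-0.9,0,0]],"spin":[0,0,0],"jaw":[-1,-1,-1]}' | sed -n 2p
python3 -m crank '{"offset":[[-0.3,-0.3,0],[-0.65,-0.65,0],[-0.95,-0.95,0],[-0.95,-0.95,0]],"spin":[0,0,0,0],"jaw":[-1,-1,-1,-1]}' | sed -n 2p
python3 -m crank '{"offset":[[-0.3,-0.3,0],[-0.65,-0.6,0],[-0.95,-0.95,0],[-0.95,-0.95,0],[-0.95,-0.95,0]],"spin":[0,0,0,0,0],"jaw":[-1,-1,-1,-1,-1]}'
python3 - <<'E'
from h import *
import pickle
f=pickle.load(open("top.pkl","rb")); W=cloud(f); print("bottle",W[150:172:4,188].round(3).tolist())
f=grab_frame("wrist"); W=cloud(f); save(f,"w9.png"); pickle.dump(f,open("w9.pkl","wb"))
print(state()["ee_pos"],state()["tool_rot"])
hsv=cv2.cvtColor(f["frame"],cv2.COLOR_RGB2HSV)
m=((hsv[...,0]<8)|(hsv[...,0]>172))&(hsv[...,1]>120)&(hsv[...,2]>40)&(W[...,0]>.57)&(W[...,0]<.71)&(W[...,1]>.13)&(W[...,1]<.28)&(abs(W[...,2]-.012)<.006)
q=np.array([px(f,u,v,.012)[:2] for v,u in np.argwhere(m)])*1000
print("plate",cv2.minAreaRect(q.astype(np.float32)))
E
```

```text
ee_pos: [0.4448, -0.2088, 0.1203]
tool_rot: [-3.136, -0.002, -1.568]
force: [-0.2, 0.5, -2.3]
finger_gap: 0.44
gripper_force: 60.6
ee_pos: [0.4431, -0.1145, 0.157]
ee_pos: [0.4418, -0.0244, 0.1541]
ee_pos: [0.4417, 0.0653, 0.1541]
ee_pos: [0.539, 0.1592, 0.1519]
t: 36.5
ee_pos: [0.6315, 0.2517, 0.1524]
tool_rot: [3.137, -0.001, -1.568]
force: [-0.4, -0.1, -0.7]
finger_gap: 0.435
gripper_force: 61.0
bottle [[0.698, 0.333, 0.082], [0.688, 0.332, 0.083], [0.684, 0.335, 0.071], [0.675, 0.335, 0.068], [0.675, 0.341, 0.042], [0.673, 0.346, 0.022]]
[0.63117849 0.2513172  0.15381252] [ 3.1382718e+00 -1.9708400e-04 -1.5682922e+00]
plate ((641.1262817382812, 208.44908142089844), (107.86276245117188, 107.80915832519531), 84.35176086425781)
```

View pics/w9.png

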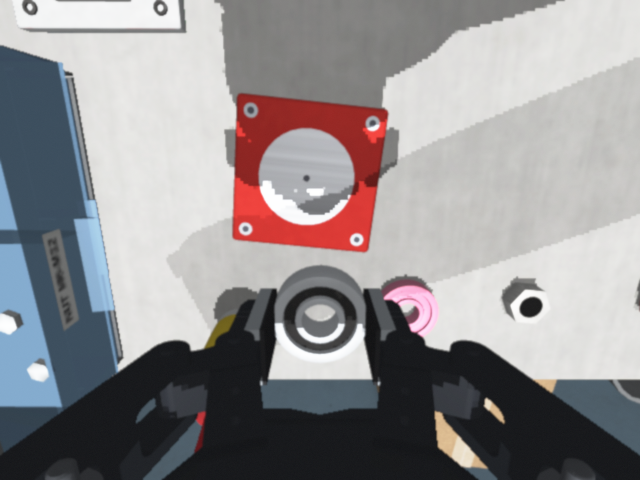

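The red plate is fully visible, with its centre dot at (306,178) and the plate square fitting at (641.1, 208.4). The bottle, at y ≈ 0.335, is clear.

```bash
python3 - <<'E'
from h import *
import pickle
f=pickle.load(open("w9.pkl","rb")); d=dark(f,306,178,4); print(d,px(f,*d,.012)); print(state()["ee_pos"])
E
```

```text
(np.float64(306.08530805687207), np.float64(177.82938388625593)) [0.6413 0.2088 0.012 ]
[0.63117849 0.2513172  0.15381252]
```

```bash
python3 -m crank '{"offset":[[0.42,-0.1,0],[0.42,-0.1,0.3],[0.42,-0.1,0.7],[0.42,-0.1,0.9],[0.42,-0.1,0.9]],"spin":[0,0,0,0,0],"jaw":[-1,-1,-1,-1,-1]}' | sed -n 2,6p
python3 -m crank '{"offset":[[0,0,0],[0,0,0]],"spin":[0,0],"jaw":[-1,-1]}' | sed -n 2,3p
```

```text
ee_pos: [0.639, 0.2086, 0.0625]
tool_rot: [3.136, -0.001, -1.569]
force: [-1.0, -0.1, -1.1]
finger_gap: 0.441
gripper_force: 61.0
ee_pos: [0.6421, 0.2106, 0.0677]
tool_rot: [-3.14, 0.002, -1.568]
```

```bash
python3 -m crank '{"offset":[[0.018,0.008,0.15],[0.018,0.008,0.3],[0.018,0.008,0.34],[0.018,0.008,0.36],[0.018,0.008,0.37]],"spin":[0,0,0,0,0],"jaw":[-1,-1,-1,-1,-1]}' | sed -n 2,6p
python3 -m crank '{"offset":[[0,0,0],[0,0,0]],"spin":[0,0],"jaw":[-1,-1]}' | sed -n 2,4p
```

```text
ee_pos: [0.64, 0.209, 0.028]
tool_rot: [3.139, 0.001, -1.568]
force: [-5.4, -1.7, 10.3]
finger_gap: 0.434
gripper_force: 62.0
ee_pos: [0.6404, 0.2091, 0.0281]
tool_rot: [3.14, 0.001, -1.568]
force: [-1.8, -1.3, 2.9]
```

```bash
python3 -m crank '{"offset":[[0,0,-0.02],[0.003,-0.008,-0.02],[0.003,-0.008,-0.01],[0.003,-0.008,0.003],[0.003,-0.008,0.003]],"spin":[0,0,0,0,0],"jaw":[-1,-1,-1,-1,-1]}' | sed -n 2,4p
python3 -m crank '{"offset":[[0,0,0],[0,0,0],[0,0,0],[0,0,0],[0,0,0]],"spin":[0,0,0,0,0],"jaw":[0.2,1,1,1,1]}'| sed -n 2,5p
python3 -m crank '{"offset":[[0,0,0],[0,0,-0.45],[0,0,-0.9],[0,0,-0.9]],"spin":[0,0,0,0],"jaw":[1,1,1,1]}'| sed -n 2,3p
python3 -m crank '{"offset":[[-0.3,0.2,-0.45],[-0.4,0.4,-0.65],[-0.4,0.4,-0.65],[-0.4,0.4,-0.65]],"spin":[0,0,0,0],"jaw":[1,1,1,1]}'| sed -n 2,3p
python3 - <<'E'
from h import *
f=grab_frame("wrist"); W=cloud(f)
print(state()["t"],state()["ee_pos"],state()["tool_rot"])
print("small",part(W,(.641,.209),.026,.035)); print("nut",part(W,(.4555,.313),.016,.03))
hsv=cv2.cvtColor(f["frame"],cv2.COLOR_RGB2HSV)
m=((hsv[...,0]<8)|(hsv[...,0]>172))&(hsv[...,1]>120)&(hsv[...,2]>40)&(W[...,0]>.57)&(W[...,0]<.71)&(W[...,1]>.13)&(W[...,1]<.28)&(abs(W[...,2]-.012)<.006)
q=np.array([px(f,u,v,.012)[:2] for v,u in np.argwhere(m)])*1000
print("plate",cv2.minAreaRect(q.astype(np.float32)))
E
```

```text
ee_pos: [0.6415, 0.2088, 0.0281]
tool_rot: [3.141, 0.001, -1.568]
force: [-1.5, -0.2, 3.8]
ee_pos: [0.6413, 0.2088, 0.0275]
tool_rot: [3.14, 0.001, -1.568]
force: [-0.2, 0.3, 0.8]
finger_gap: 1.003
ee_pos: [0.6439, 0.2095, 0.1251]
tool_rot: [-3.133, 0.004, -1.568]
ee_pos: [0.6015, 0.249, 0.1834]
tool_rot: [-3.141, 0.002, -1.567]
39.8 [0.60146737 0.24846108 0.18212162] [ 3.14014871e+00  7.32028810e-04 -1.56736045e+00]
small (np.int64(1662), array([641.4, 208.7]), array([39.2, 39.5]), 'circ', array([641.5, 209. ,  20.1]), 'z', np.float64(0.0248))
nut (np.int64(909), array([456.3, 313.4]), array([30.6, 33.3]), 'circ', array([455.7, 313.5,  17.3]), 'z', np.float64(0.0154))
plate ((640.8612060546875, 208.2783203125), (107.79557037353516, 107.55046844482422), 84.2491683959961)
```

Small bearing centred within 0.5 mm. To the nut.

```bash
python3 -m crank '{"offset":[[-0.16,0.36,0],[-0.32,0.73,0],[-0.32,0.73,0]],"spin":[0,0,0],"jaw":[1,1,1]}'| sed -n 2,3p
python3 -m crank '{"offset":[[-0.16,0.36,0],[-0.32,0.73,0],[-0.32,0.73,0],[-0.32,0.73,0]],"spin":[0,0,0,0],"jaw":[1,1,1,1]}'| sed -n 2,3p
python3 - <<'E'
from h import *
f=grab_frame("wrist"); W=cloud(f)
print(state()["t"],state()["ee_pos"],state()["tool_rot"])
print("nut",part(W,(.4555,.313),.016,.03))
W2=W.copy(); m=(np.hypot(W[...,0]-.4555,W[...,1]-.313)<.025)&(abs(W[...,2]-.0155)<.004); print(W[m].mean(0))
E
```

```text
ee_pos: [0.5253, 0.2809, 0.1815]
tool_rot: [3.137, 0.0, -1.566]
ee_pos: [0.4553, 0.3119, 0.1821]
tool_rot: [3.14, 0.0, -1.567]
40.55 [0.45580363 0.31165659 0.18214175] [ 3.13977577e+00  2.39285236e-04 -1.56788762e+00]
nut (np.int64(1035), array([455.8, 313.5]), array([33.8, 29.9]), 'circ', array([455.8, 313.6,  17. ]), 'z', np.float64(0.0155))
[0.45577833 0.31318135 0.01543412]
```

```bash
python3 -m crank '{"offset":[[-0.017,0,0.45],[-0.017,0,0.9],[-0.017,0,0.9]],"spin":[0,0,0],"jaw":[1,1,1]}' | sed -n 2,3p
python3 -m crank '{"offset":[[0,0,0.4],[0,0,0.75],[0,0,0.75],[0,0,0.75],[0,0,0.75]],"spin":[0,0,0,0,0],"jaw":[1,1,1,1,1]}' | sed -n 2,4p
python3 -m crank '{"offset":[[0,0,0],[0,0,0],[0,0,0],[0,0,0],[0,0,0]],"spin":[0,0,0,0,0],"jaw":[0,-0.5,-1,-1,-1]}' | sed -n 2,6p
python3 -m crank '{"offset":[[0,0,0],[0,0,0],[0,0,0]],"spin":[0,0,0],"jaw":[-1,-1,-1]}'
```

```text
ee_pos: [0.4532, 0.3111, 0.0862]
tool_rot: [3.132, -0.005, -1.569]
ee_pos: [0.4566, 0.3147, 0.0209]
tool_rot: [-3.14, 0.003, -1.568]
force: [0.1, -0.5, 0.5]
ee_pos: [0.4552, 0.3141, 0.0189]
tool_rot: [3.141, 0.002, -1.568]
force: [-1.0, -0.9, 5.8]
finger_gap: 0.365
gripper_force: 58.9
t: 42.15
ee_pos: [0.4552, 0.3142, 0.0189]
tool_rot: [3.141, 0.002, -1.568]
force: [-0.5, -0.2, 4.9]
finger_gap: 0.366
gripper_force: 58.9
```

```bash
python3 -m crank '{"offset":[[0,0,-0.2],[0,0,-0.6],[0,0,-1],[0,0,-1]],"spin":[0,0,0,0],"jaw":[-1,-1,-1,-1]}' | sed -n 2,6p
python3 -m crank '{"offset":[[0.26,-0.46,0],[0.52,-0.93,0],[0.52,-0.93,0]],"spin":[0,0,0],"jaw":[-1,-1,-1]}' | sed -n 2,3p
python3 -m crank '{"offset":[[0.26,-0.46,0],[0.52,-0.93,0],[0.52,-0.93,0],[0.52,-0.93,0]],"spin":[0,0,0,0],"jaw":[-1,-1,-1,-1]}' | sed -n 2,6p
python3 -m crank '{"offset":[[0,0,0.3],[0,0,0.5],[0,0,0.5],[0,0,0.5],[0,0,0.5]],"spin":[0,0,0,0,0],"jaw":[-1,-1,-1,-1,-1]}' | sed -n 2,6p
```

```text
ee_pos: [0.457, 0.3152, 0.1239]
tool_rot: [-3.136, 0.006, -1.568]
force: [0.4, 1.0, -0.8]
finger_gap: 0.371
gripper_force: 59.6
ee_pos: [0.5514, 0.2597, 0.1167]
tool_rot: [3.141, 0.0, -1.571]
ee_pos: [0.6417, 0.2096, 0.1161]
tool_rot: [3.138, 0.0, -1.57]
force: [-1.7, -0.5, -1.2]
finger_gap: 0.37
gripper_force: 60.0
ee_pos: [0.6415, 0.2113, 0.0695]
tool_rot: [-3.141, 0.002, -1.567]
force: [-0.2, -0.3, 1.2]
finger_gap: 0.369
gripper_force: 60.0
```

```bash
python3 -m crank '{"offset":[[0.015,0,0.1],[0.015,0,0.18],[0.015,0,0.2],[0.015,0,0.21],[0.015,0,0.21]],"spin":[0,0,0,0,0],"jaw":[-1,-1,-1,-1,-1]}' | sed -n 2,6p
python3 -m crank '{"offset":[[0,0,0],[0,0,0]],"spin":[0,0],"jaw":[-1,-1]}' | sed -n 2,4p
```

```text
ee_pos: [0.6413, 0.2089, 0.0464]
tool_rot: [3.14, 0.001, -1.568]
force: [0.2, 1.1, -0.7]
finger_gap: 0.369
gripper_force: 60.0
ee_pos: [0.6415, 0.209, 0.0469]
tool_rot: [3.141, 0.001, -1.568]
force: [-0.2, -1.0, -0.7]
```

```bash
python3 -m crank '{"offset":[[-0.006,0,0.01],[-0.006,0,0.018],[-0.006,0,0.025],[-0.006,0,0.025]],"spin":[0,0,0,0],"jaw":[-1,-1,-1,-1]}' | sed -n 2,6p
```

```text
ee_pos: [0.6414, 0.2097, 0.0449]
tool_rot: [3.141, 0.001, -1.568]
force: [-2.2, -1.4, 4.7]
finger_gap: 0.368
gripper_force: 60.6
```

Light contact at the expected height. Release, retreat and inspect.

```bash
python3 -m crank '{"offset":[[0,0,0],[0,0,0],[0,0,0],[0,0,0],[0,0,0]],"spin":[0,0,0,0,0],"jaw":[0,0.6,1,1,1]}'| sed -n 2,5p
python3 -m crank '{"offset":[[0,0,0],[0,0,-0.45],[0,0,-0.9],[0,0,-0.9]],"spin":[0,0,0,0],"jaw":[1,1,1,1]}'| sed -n 2,3p
python3 -m crank '{"offset":[[-0.3,0.2,-0.45],[-0.4,0.4,-0.65],[-0.4,0.4,-0.65],[-0.4,0.4,-0.65]],"spin":[0,0,0,0],"jaw":[1,1,1,1]}'| sed -n 2,3p
python3 - <<'E'
from h import *
f=grab_frame("wrist"); W=cloud(f)
print(state()["t"],state()["ee_pos"],state()["force"])
print("nut",part(W,(.641,.209),.042,.03)); print("small",part(W,(.641,.209),.026,.035))
a=f["frame"]; g=grab_frame("top"); s=grab_frame("scene")
im=np.hstack([cv2.resize(a[60:300,160:480],(400,300)),cv2.resize(s["frame"][140:320,200:440],(400,300))])
cv2.imwrite("pics/fin.png",im[:,:,::-1])
import pickle; t0=pickle.load(open("top.pkl","rb")); W0=cloud(t0);W1=cloud(g)
for n,(u,v) in dict(tape=(321,202),pliers=(215,321),bottle=(188,158)).items():
    d=cv2.absdiff(g["frame"],t0["frame"])[v-14:v+14,u-14:u+14]; print(n,d.mean().round(1),d.max())
E
```

```text
ee_pos: [0.6413, 0.2096, 0.044]
tool_rot: [3.14, 0.001, -1.568]
force: [1.2, 0.2, -0.4]
finger_gap: 0.999
ee_pos: [0.6438, 0.2103, 0.1416]
tool_rot: [-3.133, 0.004, -1.568]
ee_pos: [0.6015, 0.2498, 0.1998]
tool_rot: [-3.141, 0.001, -1.567]
46.2 [0.60150766 0.2492366  0.19861178] [ 0.12403773 -0.35543995 -0.69422733]
nut (np.int64(1231), array([641.3, 209.5]), array([30.2, 33. ]), 'circ', array([641.4, 209.3,  16.9]), 'z', np.float64(0.0415))
small (np.int64(510), array([641.4, 208.8]), array([39.4, 39.3]), 'circ', array([641.6, 208.9,  20. ]), 'z', np.float64(0.0254))
tape 24.0 89
pliers 46.9 133
bottle 63.9 140
```

View pics/fin.png

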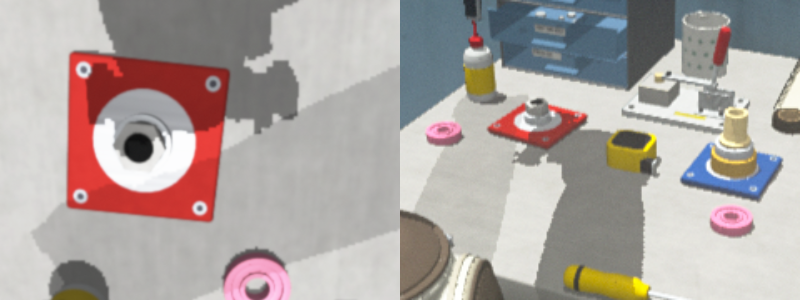

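Both stacks stand centred: nut on the small bearing at (140,143), and the blue stack at (735,145). The bottle and tape are in place; the top-view differences come from the arm and its shadow. The gripper touches nothing, so I hand it in.

```bash
python3 -c "
from station import sign_off; print(sign_off())"
```

```text
the job is handed in; nothing more can be done
None
```

Both press jobs are set out in the order asked and handed in at about 46 s, each part centred to about 1 mm by the wrist camera; no force was seen on the tape measure, pliers or oil bottle, though the last top view, shaded by the arm, couldn't confirm they hadn't moved.

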